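Lay out the cleaner's service parts on their outline pads

TASK

Lay out the service kit: put the rubber roller, the ball bearing, the white terminal block and the grey clip each on the black pad that shows its own outline, so that it covers the outline and lies along it - the roller standing on its end, the clip's boss over the marked circle. Let go of everything at the end.

Things in the scene. Friction and masses are not known exactly. Their poses are not given: they have to be found in the camera images.
- roller: Spare roller: dark grey rubber cylinder standing on its flat end, 39 mm diameter, 42 mm tall. Origin at the centre of its underside, z up along its axis. About 50 g. Parts and pads lie among fixed black cradle blocks (66 mm high, corner lips to 118 mm) and low bystanders (at most 53 mm): keep the gripper body clear.
- bearing: Ball bearing: light steel ring lying flat, 32 mm outside diameter, 10 mm high, solid to the touch in the middle. Origin at the centre of its underside, z up. About 30 g. (The black end cap, 36 mm across and 16 mm high, is another thing and has no pad.)
- terminal: White terminal block with a row of five brass-topped terminals, lying flat: 18 mm (its x) x 50 mm (its y), 19 mm high to the tops of the terminals, 17 mm solid height. Its two ends are alike. Origin at the centre of its underside, z up. About 20 g.
- clip: Grey moulded clip lying flat on the main bench (other clips on the side table to the left are stock, fixed there): 30 mm wide (its x) x 94 mm long (its y), 18 mm high. The end at -y is its broad head, with a round raised boss 24 mm across, centred 30 mm from the origin and rising to 24 mm. Grip it across its width at the middle. Origin at the centre of its underside, z up. About 20 g.
- clip_head (a point): Centre of the top of the clip's round boss: 30 mm along -y and 24 mm above the clip's origin.
- pad_disc: The roller's pad. Fixed flat black rubber plate, 70 (x) x 110 (y) x 6 mm high, origin at the centre of its underside, z up, long side along its y. Inlaid flush at its centre is a plain white disc of 39 mm.
- pad_ring: The bearing's pad. Fixed flat black rubber plate, 70 (x) x 110 (y) x 6 mm high, origin at the centre of its underside, z up, long side along its y. Inlaid flush at its centre is a white ring, 32 mm outside and 17 mm inside.
- pad_bar: The terminal block's pad. Fixed flat black rubber plate, 70 (x) x 110 (y) x 6 mm high, origin at the centre of its underside, z up, long side along its y. Inlaid flush at its centre is a white rectangle, 18 mm (x) x 50 mm (y).
- pad_clip: The clip's pad. Fixed flat black rubber plate, 70 (x) x 110 (y) x 6 mm high, origin at the centre of its underside, z up, long side along its y. Inlaid flush is the white 94 mm outline of the clip, centred on the plate and lying along its y; its broad end, marked with a circle for the boss, is at -y (circle centre 30 mm from the plate's centre).
There are look-alikes about, which are no part of the job. Of the things that look like the roller, take the one that is farthest to the robot's left at the start.

How it is judged:
At the end, for the whole second after the job is handed in: Each part rests flat on the pad with its outline, centre within 10 mm of the outline's centre and upright (roller on its end); terminal block and clip within 0.26 rad of their outline's direction, the clip's boss at the circle's end; all released and still (horizontal distance between roller and pad_disc below 0.01 m and z of roller in the frame of pad_disc between 0.003 and 0.01 m and angle between each of roller, bearing, terminal, clip's own z axis and vertical below 0.15 rad and linear speed of each of roller, bearing, terminal, clip below 0.02 m/s and horizontal distance between bearing and pad_ring below 0.01 m and z of bearing in the frame of pad_ring between 0.003 and 0.01 m and horizontal distance between terminal and pad_bar below 0.01 m and z of terminal in the frame of pad_bar between 0.003 and 0.01 m and horizontal distance between clip and pad_clip below 0.01 m and z of clip in the frame of pad_clip between 0.003 and 0.01 m and angle between the y axis of terminal and the y axis of pad_bar, either way round below 0.26 rad and angle between the y axis of clip and the y axis of pad_clip, either way round below 0.26 rad and y of clip_head in the frame of pad_clip below -0.015 m); the robot touches nothing.
It also fails if it takes over 106 s, if anything falls off the work surface, if the arm or the gripper's body presses on something with over 40 N, if the wrist force passes 120 N, or if a joint passes its speed limit or range.

ROBOT

A 6-joint arm with a two-finger parallel gripper is mounted at the origin on a cart in front of the work surface, level with it; the furniture and walls round the work are solid. World frame = base frame: x ahead of the robot, y to its left, z up, the work surface at z = 0. Lengths are in m, angles in rad, forces in N, time in s.
With the tool pointing down it reaches from about 0.325 to 0.9 m from the base axis. Payload 6.1 kg.
Tool frame: the origin (TCP) lies on the front face of the gripper's body, between the roots of the fingers; the fingertips stand 70 mm ahead of it and the grasp point (between the pads) lies 51 mm ahead of it; z points along the fingers, y is the line along which they close (so a half turn about z gives the same grasp; the last joint's range is limited). The gripper opens to 87 mm and grips with 3 to 60 N. Pads are 19 mm wide; open, the fingers measure 117 mm over their backs; the gripper's body (75 mm by 190 mm) begins 51 mm behind the grasp point.
Start: joints at [-1.395, 0.22, 1.526, -0, 1.395, -0.126], TCP at [0.186, -0.597, 0.292] pointing down, gripper open.
Joint ranges: [-2.98, 2.98], [-0.91, 2.08], [0.09, 2.57], [-1.24, 4.39], [0.2, 2.65], [-2.68, 2.68]. Speed limits (rad/s): [2.57, 2.57, 3.01, 3.14, 3.14, 3.14].

INTERFACE

Orientations are given as a unit quaternion [x, y, z, w].
In Python, from bench import bot gives the robot as it stands.
- The arm moves only by the shell command python3 -m crank 'ROWS' [OPENING] [FORCE]. ROWS is JSON, a list of rows, each an object of numbers: "x", "y", "z": the shift along the world's x, y, z in cm; "wx", "wy", "wz": the turn, a rotation vector about the world's x, y, z in degrees. In form: [{"x": .., "y": .., "z": .., "wx": .., "wy": .., "wz": ..}, ...]. A call has exactly 8 rows; each row is the pose to reach, as a shift and turn from the pose commanded when the call began; what a row does not reach only later rows make up. A row lasts 1/8 s, in which the tool goes at most 62.5 mm and 10.7 degrees, less where a joint would pass 70% of its speed; a pose out of reach is approached as far as the arm can. A call with a gripper value outside its range is refused whole. OPENING is the finger opening in cm, from 0 to 8.7, set as the call begins (- or left out, the last holds). The fingers move at their own pace and stop on an object; FORCE is the grip in N (left out, the last holds). Time passes only in rows, so rows that repeat a pose let the fingers close, or fill a call up. It gives the time, the measured TCP pose, the force, the opening and the grip force at its end, in the units of the state.
- bot.get_obs(): the state, without advancing time (a new reading comes with each control period).
- bot.get_image(name): name is "side" or "top" or "wrist"; returns a dict with "frame" (480x640x3 uint8, red, green, blue), "fovy" (degrees; the focal length in pixels is half the picture's height over the tangent of half this angle, whatever the lens; pixels are square), "cx", "cy" (the principal point, pixels), "R" (3x3) and "t" (3): a world point X has camera coordinates R X + t. Camera axes: x right, y down, z forward; pixel columns grow to the right and rows downward; lengths in m; the calibration is good to about 2 mm. A picture is of the moment at which its call begins. There is no depth.
- bot.close_job(): hands the job in; it is judged then, once.
The state is a dict: "time_s": time; "joints": joint angles; "qd": joint speeds; "effort": joint torques, N m; "ee_pos": TCP position; "eef_rot": TCP orientation; "ft_force": force on the tool from outside, world axes, zero at the start; "wrist_torque": the same for the moment, N m; "opening": finger opening in m; "gripper_force": force on a finger pad.
Only numpy, scipy, OpenCV 4.12 (cv2) and the standard library are available. Lean on these libraries where they do the work, as an engineer would, in place of code of your own. Each camera call takes 0.05 s, during which the arm holds its last target. There are 200 camera calls.

## Working session

There is one attempt and no reset: what is moved stays moved. The work goes in short steps, Python scripts to look and compute and a shell command to move; the robot and the scene stay as the last step left them, time stands still between calls to the robot, and variables do not carry over. Pictures are saved under pics/ and viewed, at most 14 in all, crops included, and the job is handed in when it is done.

```bash
mkdir -p pics; cat > h.py <<'E'
import numpy as np, cv2
from bench import bot
def shot(n,f):
    d=bot.get_image(n); np.savez('pics/'+f+'.npz',**{k:np.array(d[k]) for k in d})
    cv2.imwrite('pics/'+f+'.png',d['frame'][...,::-1]); return d
def load(f): return dict(np.load('pics/'+f+'.npz'))
def ray(d,u,v,z):
    f=240/np.tan(np.radians(float(d['fovy']))/2)
    R=np.array(d['R']);t=np.array(d['t']);c=-R.T@t
    r=R.T@np.array([(u-d['cx'])/f,(v-d['cy'])/f,1]); return (c+r*(z-c[2])/r[2])
E
python3 - <<'E'
from h import *
for n in('top','side','wrist'):
    d=shot(n,n+'0'); print(n,d['fovy'],d['cx'],d['cy'],-np.array(d['R']).T@d['t'])
o=bot.get_obs();print(o)
E
```

```text
top 51.914310959449296 308.9838135763438 250.87861286416518 [ 0.33626987 -0.02726314  1.17082363]
side 54.79700710605713 321.9589674722899 243.48424926365814 [0.09867497 0.84711441 0.61275965]
wrist 71.16192545065974 323.1532930853991 239.4665030887057 [ 0.25967904 -0.57450055  0.38198373]
{'time_s': 0.15, 'joints': array([-1.39509247e+00,  2.21045941e-01,  1.52734396e+00,  8.09185449e-06,
        1.39467161e+00, -1.26105867e-01]), 'qd': array([-9.37203579e-05, -3.36113649e-03, -3.39815384e-03, -3.63504173e-04,
       -7.17506757e-04,  2.05835234e-04]), 'effort': array([ 6.73448649e-04, -4.95193756e+01, -3.87879503e+01,  6.99150469e-02,
        5.32187044e-02, -9.15832879e-05]), 'ee_pos': array([ 0.18571123, -0.59639061,  0.29139017]), 'eef_rot': array([ 9.88635293e-01,  1.50332028e-01, -1.42297120e-05, -7.34304713e-04]), 'ft_force': array([ 0.19052341,  0.92274591, -0.05724815]), 'wrist_torque': array([ 0.00768112, -0.0018432 , -0.00735242]), 'gripper_force': 0.0, 'opening': 0.08674880902917494}
```

View pics/top0.png

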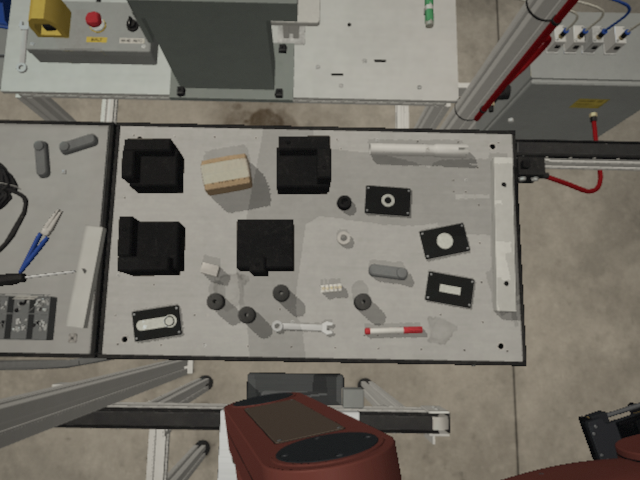

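View pics/side0.png

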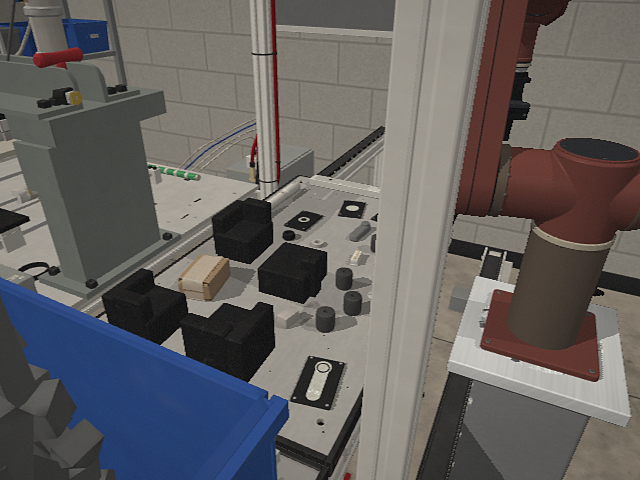

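Top view (up = +x, left = +y): rollers at (216,301) (leftmost, the target), (248,314), (281,292), (362,301). The bearing is at (344,238), the cap at (344,203), the terminal at (331,287) and the clip at (388,270). Pads: ring (388,200), disc (444,241), bar (450,289), clip (157,323).

```bash
python3 - <<'E'
from h import *
d=load('top0');im=d['frame'][...,::-1]
a=cv2.resize(im[185:315,310:480],None,fx=4.4,fy=4.4,interpolation=3)
cv2.imwrite('pics/c1.png',a)
g=cv2.cvtColor(im,cv2.COLOR_BGR2GRAY)
def rect(name,u0,v0,u1,v1,lo,hi,z):
    m=cv2.inRange(g[v0:v1,u0:u1],lo,hi)
    cs,_=cv2.findContours(m,cv2.RETR_EXTERNAL,cv2.CHAIN_APPROX_NONE)
    c=max(cs,key=cv2.contourArea).reshape(-1,2)+[u0,v0]
    p=np.array([ray(d,u,v,z)[:2] for u,v in c],np.float32)
    (cx,cy),(w,h),an=cv2.minAreaRect(p)
    if w>h: an+=90
    # long axis angle in world
    b=cv2.boxPoints(cv2.minAreaRect(p));e=[b[1]-b[0],b[2]-b[1]];e=max(e,key=np.linalg.norm)
    print(name,'c',round(cx,4),round(cy,4),'size',round(w*1e3),round(h*1e3),'longdir',round(np.degrees(np.arctan2(e[1],e[0]))%180,1))
rect('pad_ring',355,175,420,225,0,60,.006); rect('ring',370,185,405,218,130,255,.006)
rect('pad_disc',412,215,475,265,0,60,.006); rect('disc',428,225,462,258,130,255,.006)
rect('pad_bar',420,265,480,312,0,60,.006); rect('bar',435,278,467,302,130,255,.006)
rect('pad_clip',128,300,188,345,0,60,.006); rect('clipout',133,308,183,338,130,255,.006)
rect('bearing',332,226,357,250,175,255,.010)
rect('terminal',315,275,345,297,190,255,.017)
rect('clip',362,255,412,284,60,135,.018)
rect('roller',204,290,228,312,0,75,.042)
for n,u,v in(('roller',216,299),('r2',248,312),('r3',281,291),('r4',362,299)): print(n,ray(d,u,v,.042))
for n,u,v,z in(('cap',344,203,.016),('whiteblock',210,266,.05),('cradle c', 265,243,.066)): print(n,ray(d,u,v,z))
E
```

```text
pad_ring c 0.6458 -0.2245 size 108 68 longdir 86.7
ring c 0.6483 -0.2245 size 27 28 longdir 179.7
pad_disc c 0.5488 -0.3605 size 68 108 longdir 102.9
disc c 0.5497 -0.3611 size 37 35 longdir 44.5
pad_bar c 0.4324 -0.3695 size 108 67 longdir 80.9
bar c 0.433 -0.3704 size 50 18 longdir 80.7
pad_clip c 0.3417 0.3165 size 68 108 longdir 99.7
clipout c 0.3431 0.3181 size 27 93 longdir 97.8Traceback (most recent call last):
  File "<stdin>", line 20, in <module>
  File "<stdin>", line 9, in rect
ValueError: max() iterable argument is empty
```

View pics/c1.png

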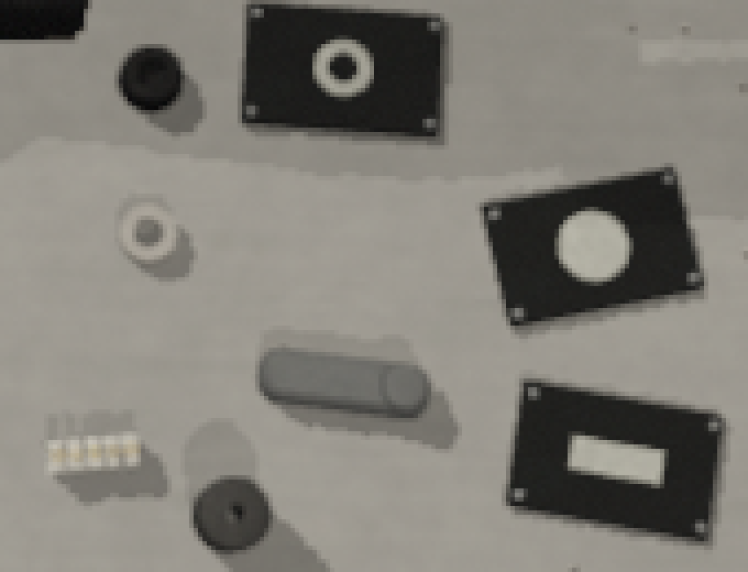

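View pics/wrist0.png

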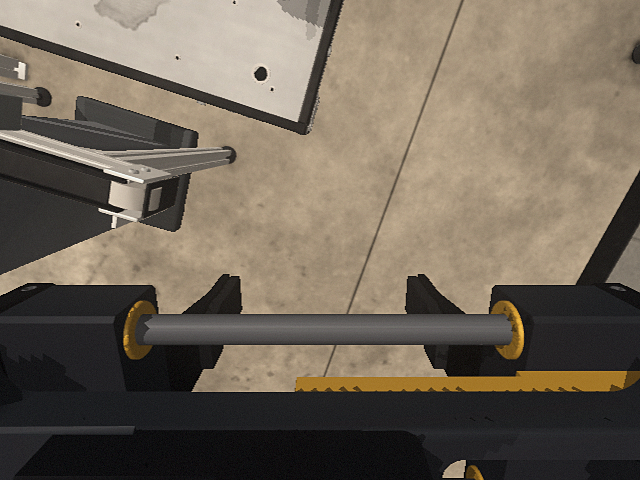

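In the crop, the ring-shaped bearing is at about (344,238) full-frame, the terminal at (331,288) with its row along world y, and the clip from (369,270) to (408,273) with its boss to the right (-y). The wrist view shows only floor and the bench corner.

```bash
python3 - <<'E'
from h import *
d=load('top0');im=d['frame'][...,::-1]
g=cv2.cvtColor(im,cv2.COLOR_BGR2GRAY)
print(g[238,330:360],g[288,315:350],g[260:284,385],g[301,200:232])
F=lambda u,v:(310+u/4.4,185+v/4.4)
P=lambda n,u,v,z:print(n,ray(d,*F(u,v),z)[:2].round(4))
P('bearing',148,231,.01);P('term',94,453,.018);P('termL',48,457,.018);P('termR',140,450,.018)
P('clipL',260,373,.015);P('clipR',431,388,.018);P('clipC',345,382,.018);P('boss',406,387,.024);P('r4',235,510,.042);P('cap',150,76,.016)
for n,u,v in(('roller',216,301),('r2',248,314),('r3',281,292)): print(n,ray(d,u,v,.042)[:2].round(4))
for n,u,v,z in(('wb',212,266,.03),('wrench',335,327,.005),('marker',395,330,.01),('edge',500,225,0.02)): print(n,ray(d,u,v,z)[:2].round(3))
a=[im[240:360,120:330]]
cv2.imwrite('pics/c2.png',cv2.resize(a[0],None,fx=3.8,fy=3.8,interpolation=3))
E
```

```text
[155 156 155 154 154 155 150 156 166 166 138 103 106 103 101 101 114 149
 166 159 136 116 126 145 154 155 153 153 152 151] [153 153 155 154 155 160 171 166 167 158 163 177 175 159 157 174 173 164
 157 165 167 155 138 152 172 176 150 116 116 125 133 145 155 154 155] [145 140 140 141 140 125 110 110 113 112 110 109 110 110 110  95  79  70
 101 115 115 115 130 149] [156 156 155 154 154 154 128  80  68  66  67  67  51  30  23  51  65  65
  65  62  61  57  45  31  26  85 112 111 119 137 144 144]
bearing [ 0.5515 -0.118 ]
term [ 0.4294 -0.0894]
termL [ 0.4268 -0.065 ]
termR [ 0.4314 -0.1139]
clipL [ 0.4742 -0.1783]
clipR [ 0.4675 -0.2695]
clipC [ 0.4699 -0.2234]
boss [ 0.4671 -0.2549]
r4 [ 0.3992 -0.1617]
cap [ 0.6366 -0.118 ]
roller [0.3929 0.1743]
r2 [0.3648 0.1005]
r3 [0.4161 0.027 ]
wb [0.474 0.19 ]
wrench [ 0.339 -0.1  ]
marker [ 0.335 -0.239]
edge [ 0.587 -0.491]
```

View pics/c2.png

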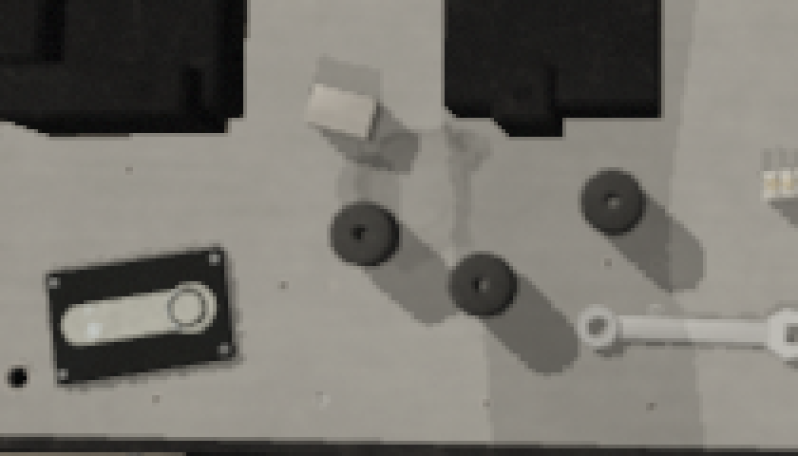

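The roller target top is at (216,301), and the clip-pad circle sits at its right (-y) end. I'll check the clearances to the lips and the post, then move.

```bash
python3 - <<'E'
from h import *
d=load('top0')
for n,u,v in(('C lipfront',259,275),('C right',294,245),('C left',237,245),('A right',185,250),('A frontright',180,275),('B right',331,165),('B front',300,192)): print(n,ray(d,u,v,.118)[:2].round(3),ray(d,u,v,.066)[:2].round(3))
s=load('side0');f=240/np.tan(np.radians(s['fovy'])/2);c=-s['R'].T@s['t']
for u in(388,468):
    r=s['R'].T@np.array([(u-s['cx'])/f,0,1]); print(u,[(c+r*k)[:2].round(2) for k in(.1,.25,.4,.6)])
r=lambda u,v,z:ray(s,u,v,z)[:2].round(4)
print('side roller',r(326,312,.042),'padclip',r(320,383,.006))
E
python3 -m crank '[{"x":3,"y":4,"z":0,"wz":8},{"x":7,"y":9,"z":-1,"wz":17},{"x":11,"y":14,"z":-2,"wz":26},{"x":15,"y":19,"z":-3,"wz":35},{"x":19,"y":25,"z":-4,"wz":44},{"x":23,"y":30,"z":-5,"wz":53},{"x":27,"y":35,"z":-6,"wz":62},{"x":28.4,"y":37.3,"z":-6,"wz":68.5}]' 5.5 20
```

```text
C lipfront [0.446 0.071] [0.452 0.076]
C right [ 0.513 -0.002] [ 0.522 -0.001]
C left [0.51  0.121] [0.519 0.128]
A right [0.497 0.233] [0.505 0.245]
A frontright [0.443 0.24 ] [0.448 0.253]
B right [ 0.695 -0.08 ] [ 0.712 -0.083]
B front [ 0.631 -0.013] [ 0.646 -0.012]
388 [array([0.12, 0.76]), array([0.16, 0.63]), array([0.19, 0.51]), array([0.24, 0.34])]
468 [array([0.11, 0.75]), array([0.12, 0.62]), array([0.13, 0.48]), array([0.14, 0.29])]
side roller [0.3917 0.179 ] padclip [0.3375 0.321 ]invalid input
```

```bash
python3 -m crank '[{"x":3,"y":4,"z":0,"wx":0,"wy":0,"wz":8},{"x":7,"y":9,"z":-1,"wx":0,"wy":0,"wz":17},{"x":11,"y":14,"z":-2,"wx":0,"wy":0,"wz":26},{"x":15,"y":19,"z":-3,"wx":0,"wy":0,"wz":35},{"x":19,"y":25,"z":-4,"wx":0,"wy":0,"wz":44},{"x":23,"y":30,"z":-5,"wx":0,"wy":0,"wz":53},{"x":27,"y":35,"z":-6,"wx":0,"wy":0,"wz":62},{"x":28.4,"y":37.3,"z":-6,"wx":0,"wy":0,"wz":68.5}]' 5.5 20
python3 - <<'E'
from h import *
o=bot.get_obs();print(o['time_s'],o['ee_pos'],o['eef_rot'],o['opening'],o['ft_force'])
d=shot('wrist','w1');print(-d['R'].T@d['t'],d['R'])
E
```

```text
time_s: 1.15
ee_pos: [0.4705, -0.2214, 0.2314]
eef_rot: [0.731, 0.683, -0.0, -0.001]
ft_force: [0.3, -0.1, 0.5]
opening: 0.0547
gripper_force: 0.0
1.15 [ 0.47051738 -0.22137685  0.23139107] [ 7.30795485e-01  6.82596260e-01 -4.44564023e-05 -5.51330530e-04] 0.054659379513435864 [ 0.30950952 -0.09189044  0.49080074]
[ 0.47689354 -0.14601302  0.32220338] [[ 0.99767572 -0.06813183 -0.00109662]
 [-0.06516453 -0.95868172  0.27691685]
 [-0.01991816 -0.27620176 -0.96089326]]
```

View pics/w1.png

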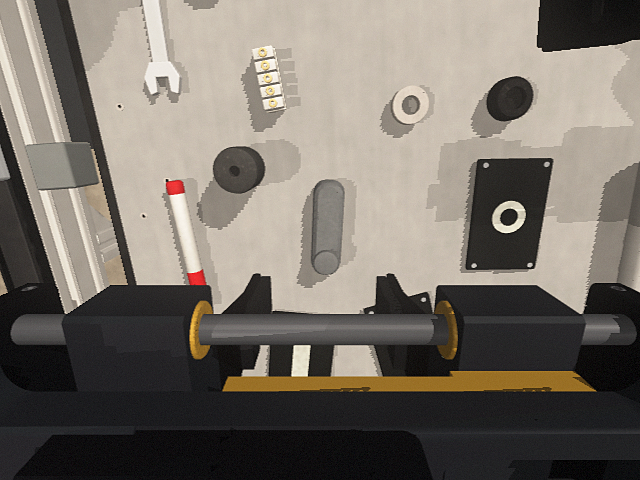

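The wrist view shows the clip at (326,228), boss at (326,263), terminal at (269,80), bearing at (410,105) and ring (509,217).

```bash
python3 - <<'E'
from h import *
d=load('w1')
P=lambda n,u,v,z:print(n,ray(d,u,v,z)[:2].round(4))
g=cv2.cvtColor(d['frame'],cv2.COLOR_RGB2GRAY)
print(g[215,300:355:2]);
P('clip far',329,180,.015);P('clip near',325,275,.018);P('clipL',314,222,.018);P('clipR',342,222,.018);P('boss',325.5,262,.024)
P('bearing',410,104,.01);P('ring',509,217,.006)
for u,v in((253,48),(275,47),(262,111),(285,108)):P('term',u,v,.017)
for u,v in((263,51),(274,104)):P('brass',u,v,.019)
P('r4',238,166,.042)
E
```

```text
[196 181 132 136 133 138 102 103  99 133 132 132 129 131 134 136 134 131
 131 131 122 115 177 170 174 170 170 167]
clip far [ 0.4796 -0.1787]
clip near [ 0.4699 -0.2695]
clipL [ 0.4632 -0.216 ]
clipR [ 0.4892 -0.2178]
boss [ 0.4714 -0.254 ]
bearing [ 0.5539 -0.1189]
ring [ 0.6502 -0.2266]
term [ 0.4247 -0.0682]
term [ 0.4426 -0.0687]
term [ 0.4263 -0.1164]
term [ 0.4461 -0.1154]
brass [ 0.4328 -0.0714]
brass [ 0.4374 -0.1118]
r4 [ 0.4059 -0.1594]
```

```bash
python3 -m crank '[{"x":0.2,"y":-0.2,"z":-2,"wx":0,"wy":0,"wz":-1},{"x":0.2,"y":-0.2,"z":-5,"wx":0,"wy":0,"wz":-1},{"x":0.2,"y":-0.2,"z":-8,"wx":0,"wy":0,"wz":-1},{"x":0.2,"y":-0.2,"z":-11,"wx":0,"wy":0,"wz":-1},{"x":0.2,"y":-0.2,"z":-13,"wx":0,"wy":0,"wz":-1},{"x":0.2,"y":-0.2,"z":-15,"wx":0,"wy":0,"wz":-1},{"x":0.2,"y":-0.2,"z":-15.6,"wx":0,"wy":0,"wz":-1},{"x":0.2,"y":-0.2,"z":-15.6,"wx":0,"wy":0,"wz":-1}]'
python3 -m crank '[{"x":0,"y":0,"z":0,"wx":0,"wy":0,"wz":0},{"x":0,"y":0,"z":0,"wx":0,"wy":0,"wz":0},{"x":0,"y":0,"z":0,"wx":0,"wy":0,"wz":0},{"x":0,"y":0,"z":0,"wx":0,"wy":0,"wz":0},{"x":0,"y":0,"z":0,"wx":0,"wy":0,"wz":0},{"x":0,"y":0,"z":0,"wx":0,"wy":0,"wz":0},{"x":0,"y":0,"z":0,"wx":0,"wy":0,"wz":0},{"x":0,"y":0,"z":1,"wx":0,"wy":0,"wz":0}]' 2 20
```

```text
time_s: 2.2
ee_pos: [0.4715, -0.2257, 0.0761]
eef_rot: [0.739, 0.674, -0.0, -0.0]
ft_force: [1.0, -0.1, 0.8]
opening: 0.0548
gripper_force: 0.0
time_s: 3.2
ee_pos: [0.4709, -0.2252, 0.0855]
eef_rot: [0.738, 0.674, -0.0, -0.001]
ft_force: [0.2, -0.8, -0.8]
opening: 0.0283
gripper_force: 19.8
```

```bash
python3 -m crank '[{"x":0,"y":0,"z":5,"wx":0,"wy":0,"wz":0},{"x":0,"y":2,"z":10,"wx":0,"wy":0,"wz":0},{"x":0,"y":5,"z":14,"wx":0,"wy":0,"wz":0},{"x":-1,"y":10,"z":16,"wx":0,"wy":0,"wz":0},{"x":-3,"y":15,"z":17,"wx":0,"wy":0,"wz":3},{"x":-5,"y":20,"z":17,"wx":0,"wy":0,"wz":6},{"x":-6,"y":25,"z":17,"wx":0,"wy":0,"wz":9},{"x":-8,"y":30,"z":17,"wx":0,"wy":0,"wz":12}]'
python3 -m crank '[{"x":-1,"y":5,"z":0,"wx":0,"wy":0,"wz":1},{"x":-2,"y":10,"z":0,"wx":0,"wy":0,"wz":1.7},{"x":-3,"y":15,"z":0,"wx":0,"wy":0,"wz":1.7},{"x":-4,"y":19,"z":0,"wx":0,"wy":0,"wz":1.7},{"x":-4.6,"y":22,"z":0,"wx":0,"wy":0,"wz":1.7},{"x":-4.8,"y":24.2,"z":0,"wx":0,"wy":0,"wz":1.7},{"x":-4.8,"y":24.2,"z":0,"wx":0,"wy":0,"wz":1.7},{"x":-4.8,"y":24.2,"z":0,"wx":0,"wy":0,"wz":1.7}]'
python3 - <<'E'
from h import *
shot('wrist','w2')
E
```

```text
time_s: 4.2
ee_pos: [0.3911, 0.0757, 0.2566]
eef_rot: [0.664, 0.748, 0.0, 0.0]
ft_force: [0.1, 0.2, -0.0]
opening: 0.0281
gripper_force: 19.8
time_s: 5.2
ee_pos: [0.3436, 0.3156, 0.2561]
eef_rot: [0.653, 0.758, -0.0, 0.0]
ft_force: [1.4, -0.1, 0.2]
opening: 0.0283
gripper_force: 19.8
```

View pics/w2.png

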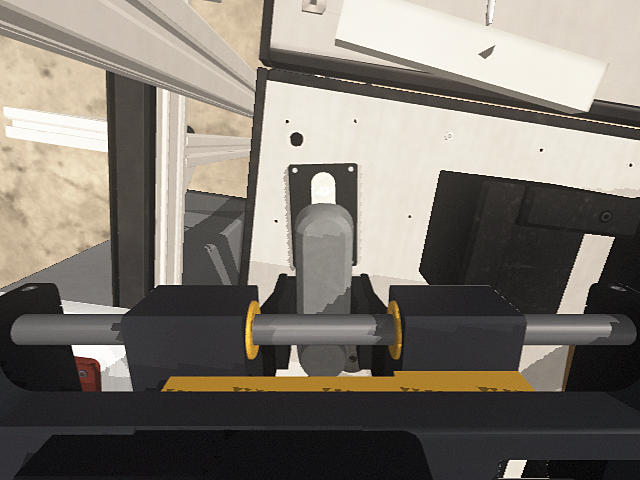

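The clip is held straight. The pad's far end is at (323,168). Block A's edge runs from (440,172) to (420,275), which is a possible clearance issue.

```bash
python3 - <<'E'
from h import *
d=load('w2')
P=lambda n,u,v,z:print(n,ray(d,u,v,z)[:2].round(4))
P('screwL',294,170,.006);P('screwR',350,168,.006);P('tip',323,172,.006);P('padL',288,166,.006);P('padR',357,164,.006)
P('ref nominal',323,172,.006)
for z in(0,.066,.118):P('A1',440,172,z);P('A2',420,275,z);P('A3',480,180,z)
im=d['frame'][...,::-1];a=im[150:300,400:640]
t=load('top0')['frame'][...,::-1][210:285,110:250]
a=cv2.resize(a,(640,400),interpolation=3);t=cv2.resize(t,(400,214),interpolation=3)
s=load('side0')['frame'][...,::-1][280:430,160:340]
h=np.zeros((600,800,3),np.uint8);h[:380,:456]=cv2.resize(s,(456,380));h[:215,460:800]=cv2.resize(a,(340,215));h[386:600,:400]=t
cv2.imwrite('pics/c3.png',np.clip(h.astype(float)*2.2,0,255).astype(np.uint8))
E
```

```text
screwL [0.3084 0.3599]
screwR [0.3633 0.3701]
tip [0.3373 0.3622]
padL [0.302  0.3629]
padR [0.3695 0.3749]
ref nominal [0.3373 0.3622]
A1 [0.455  0.3793]
A2 [0.4605 0.2664]
A3 [0.4975 0.3775]
A1 [0.4319 0.3814]
A2 [0.4363 0.29  ]
A3 [0.4663 0.38  ]
A1 [0.4137 0.3831]
A2 [0.4173 0.3086]
A3 [0.4417 0.3819]
```

View pics/c3.png

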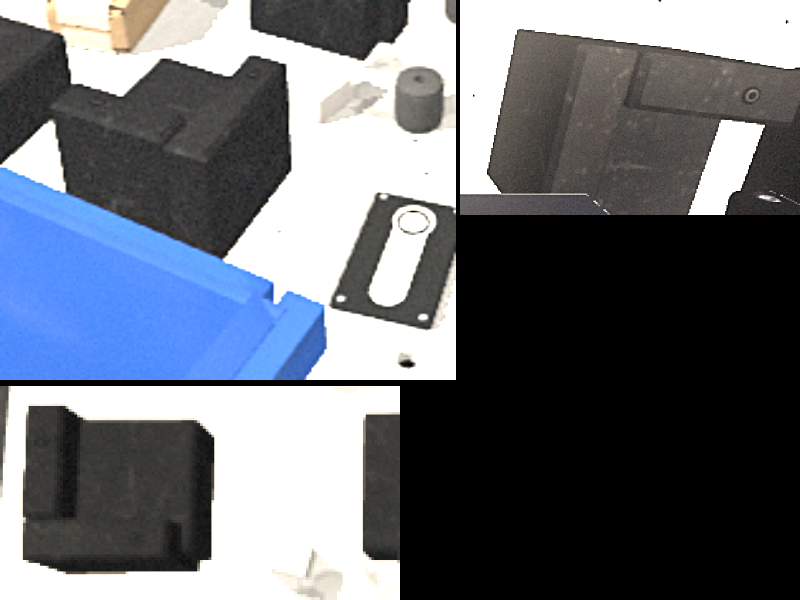

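Block A's front face is at x≈0.456, so the body clears it. The pad centre comes out at about (0.344,0.316) from the wrist view, which matches. Lowering.

```bash
python3 -m crank '[{"x":0,"y":0,"z":-3,"wx":0,"wy":0,"wz":0.7},{"x":0,"y":0,"z":-6,"wx":0,"wy":0,"wz":0.7},{"x":0,"y":0,"z":-9,"wx":0,"wy":0,"wz":0.7},{"x":0,"y":0,"z":-12,"wx":0,"wy":0,"wz":0.7},{"x":0,"y":0,"z":-14.5,"wx":0,"wy":0,"wz":0.7},{"x":0,"y":0,"z":-16.3,"wx":0,"wy":0,"wz":0.7},{"x":0,"y":0,"z":-17.2,"wx":0,"wy":0,"wz":0.7},{"x":0,"y":0,"z":-17.4,"wx":0,"wy":0,"wz":0.7}]'
python3 -m crank '[{"x":0,"y":0,"z":0,"wx":0,"wy":0,"wz":0},{"x":0,"y":0,"z":0,"wx":0,"wy":0,"wz":0},{"x":0,"y":0,"z":0,"wx":0,"wy":0,"wz":0},{"x":0,"y":0,"z":0,"wx":0,"wy":0,"wz":0},{"x":0,"y":0,"z":0,"wx":0,"wy":0,"wz":0},{"x":0,"y":0,"z":1,"wx":0,"wy":0,"wz":0},{"x":0,"y":0,"z":3,"wx":0,"wy":0,"wz":0},{"x":0,"y":0,"z":6,"wx":0,"wy":0,"wz":0}]' 5.5
```

```text
time_s: 6.25
ee_pos: [0.3439, 0.3155, 0.0826]
eef_rot: [0.648, 0.761, -0.001, 0.0]
ft_force: [-5.5, -5.3, 13.8]
opening: 0.0281
gripper_force: 20.7
time_s: 7.25
ee_pos: [0.3432, 0.3159, 0.1427]
eef_rot: [0.648, 0.762, -0.001, -0.0]
ft_force: [-0.2, 1.1, -0.3]
opening: 0.0551
gripper_force: 0.0
```

```bash
python3 -m crank '[{"x":0,"y":0,"z":5,"wx":0,"wy":0,"wz":-2},{"x":1,"y":-3,"z":8,"wx":0,"wy":0,"wz":-4},{"x":2.5,"y":-7,"z":9,"wx":0,"wy":0,"wz":-6},{"x":4,"y":-11,"z":9,"wx":0,"wy":0,"wz":-8},{"x":5.1,"y":-14.1,"z":9,"wx":0,"wy":0,"wz":-9},{"x":5.1,"y":-14.1,"z":9,"wx":0,"wy":0,"wz":-9},{"x":5.1,"y":-14.1,"z":9,"wx":0,"wy":0,"wz":-9},{"x":5.1,"y":-14.1,"z":9,"wx":0,"wy":0,"wz":-9}]' 6.5 20
python3 - <<'E'
from h import *
shot('wrist','w3');shot('top','t3')
E
```

```text
time_s: 8.25
ee_pos: [0.3944, 0.1761, 0.2324]
eef_rot: [0.705, 0.709, 0.0, -0.0]
ft_force: [-0.0, -0.5, 0.1]
opening: 0.0652
gripper_force: 0.0
```

View pics/w3.png

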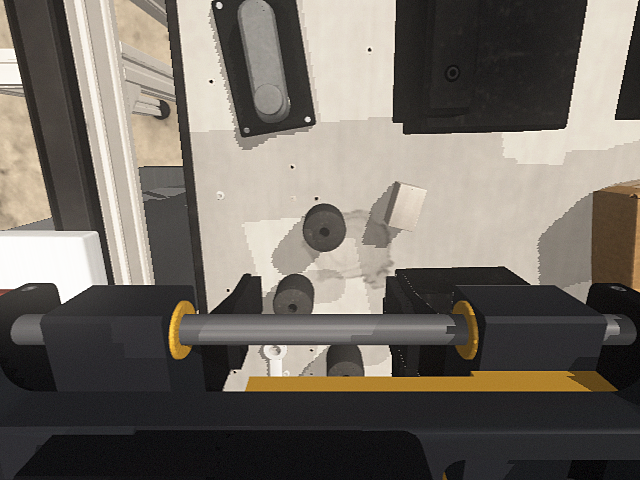

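The clip lies over its outline (boss at (268,100), the -y end). The roller's top hole is at (324,231).

```bash
python3 - <<'E'
from h import *
d=load('w3')
for u,v in((324,231),(304,228),(345,228)):print(ray(d,u,v,.042)[:2].round(4))
E
python3 -m crank '[{"x":0,"y":0,"z":-3,"wx":0,"wy":0,"wz":0},{"x":0,"y":0,"z":-6,"wx":0,"wy":0,"wz":0},{"x":0,"y":0,"z":-8,"wx":0,"wy":0,"wz":0},{"x":0,"y":0,"z":-10,"wx":0,"wy":0,"wz":0},{"x":0,"y":0,"z":-10,"wx":0,"wy":0,"wz":0},{"x":0,"y":0,"z":-10,"wx":0,"wy":0,"wz":0},{"x":0,"y":0,"z":-10,"wx":0,"wy":0,"wz":0},{"x":0,"y":0,"z":-10,"wx":0,"wy":0,"wz":0}]'
```

```text
[0.3962 0.1781]
[0.3789 0.1807]
[0.4143 0.1809]
time_s: 9.35
ee_pos: [0.3953, 0.1754, 0.133]
eef_rot: [0.706, 0.708, 0.001, 0.0]
ft_force: [0.1, 0.3, 0.3]
opening: 0.065
gripper_force: 0.0
```

```bash
python3 -m crank '[{"x":0,"y":0.2,"z":-1,"wx":0,"wy":0,"wz":0},{"x":0,"y":0.2,"z":-2.5,"wx":0,"wy":0,"wz":0},{"x":0,"y":0.2,"z":-3.5,"wx":0,"wy":0,"wz":0},{"x":0,"y":0.2,"z":-4.3,"wx":0,"wy":0,"wz":0},{"x":0,"y":0.2,"z":-4.8,"wx":0,"wy":0,"wz":0},{"x":0,"y":0.2,"z":-5,"wx":0,"wy":0,"wz":0},{"x":0,"y":0.2,"z":-5,"wx":0,"wy":0,"wz":0},{"x":0,"y":0.2,"z":-5,"wx":0,"wy":0,"wz":0}]'
python3 -m crank '[{"x":0,"y":0,"z":0,"wx":0,"wy":0,"wz":0},{"x":0,"y":0,"z":0,"wx":0,"wy":0,"wz":0},{"x":0,"y":0,"z":0,"wx":0,"wy":0,"wz":0},{"x":0,"y":0,"z":0,"wx":0,"wy":0,"wz":0},{"x":0,"y":0,"z":0,"wx":0,"wy":0,"wz":0},{"x":0,"y":0,"z":0,"wx":0,"wy":0,"wz":0},{"x":0,"y":0,"z":0,"wx":0,"wy":0,"wz":0},{"x":0,"y":0,"z":2,"wx":0,"wy":0,"wz":0}]' 3 20
```

```text
time_s: 10.35
ee_pos: [0.3951, 0.1773, 0.0826]
eef_rot: [0.706, 0.708, 0.0, 0.0]
ft_force: [-0.6, 0.4, -0.1]
opening: 0.0648
gripper_force: 0.0
time_s: 11.35
ee_pos: [0.3933, 0.1769, 0.101]
eef_rot: [0.706, 0.708, -0.002, -0.001]
ft_force: [-0.3, 0.0, -0.2]
opening: 0.0375
gripper_force: 20.0
```

```bash
python3 -m crank '[{"x":0,"y":0,"z":5,"wx":0,"wy":0,"wz":0},{"x":0,"y":-2,"z":10,"wx":0,"wy":0,"wz":0},{"x":0,"y":-5,"z":15,"wx":0,"wy":0,"wz":0},{"x":1,"y":-10,"z":18,"wx":0,"wy":0,"wz":0},{"x":2,"y":-15,"z":18,"wx":0,"wy":0,"wz":0},{"x":3,"y":-20,"z":18,"wx":0,"wy":0,"wz":0},{"x":4,"y":-25,"z":18,"wx":0,"wy":0,"wz":0},{"x":5,"y":-30,"z":18,"wx":0,"wy":0,"wz":0}]'
python3 -m crank '[{"x":2,"y":-5,"z":0,"wx":0,"wy":0,"wz":0},{"x":4,"y":-10,"z":0,"wx":0,"wy":0,"wz":0},{"x":7,"y":-15,"z":0,"wx":0,"wy":0,"wz":0},{"x":9,"y":-20,"z":0,"wx":0,"wy":0,"wz":0},{"x":10.5,"y":-23,"z":0,"wx":0,"wy":0,"wz":0},{"x":10.7,"y":-23.8,"z":0,"wx":0,"wy":0,"wz":0},{"x":10.7,"y":-23.8,"z":0,"wx":0,"wy":0,"wz":0},{"x":10.7,"y":-23.8,"z":0,"wx":0,"wy":0,"wz":0}]'
python3 - <<'E'
from h import *
shot('wrist','w4')
E
```

```text
time_s: 12.35
ee_pos: [0.4447, -0.1244, 0.2821]
eef_rot: [0.706, 0.708, 0.0, 0.0]
ft_force: [0.2, 0.2, -0.5]
opening: 0.0372
gripper_force: 20.0
time_s: 13.35
ee_pos: [0.5515, -0.3595, 0.2822]
eef_rot: [0.706, 0.709, 0.0, -0.0]
ft_force: [0.2, 0.7, -0.4]
opening: 0.0374
gripper_force: 20.0
```

View pics/w4.png

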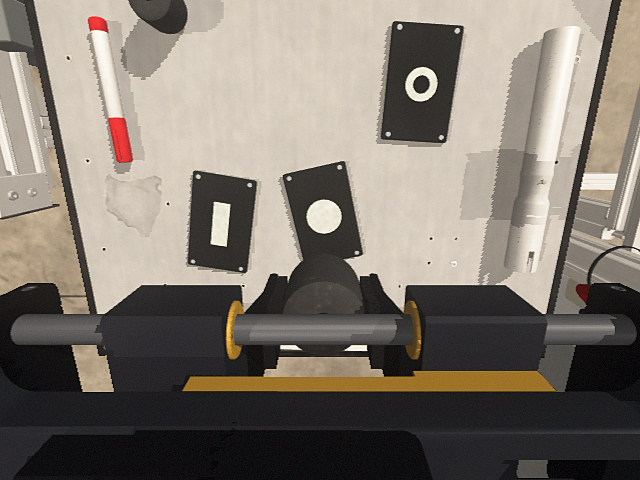

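The disc outline is at (324,216), the bar at (221,224) and the ring at (421,84). The roller is held upright.

```bash
python3 - <<'E'
from h import *
d=load('w4')
g=cv2.cvtColor(d['frame'],cv2.COLOR_RGB2GRAY)
def m(n,u0,v0,u1,v1):
    c,_=cv2.findContours(cv2.inRange(g[v0:v1,u0:u1],150,255),cv2.RETR_EXTERNAL,cv2.CHAIN_APPROX_NONE)
    c=max(c,key=cv2.contourArea).reshape(-1,2)+[u0,v0]
    p=np.array([ray(d,u,v,.006)[:2] for u,v in c],np.float32); b=cv2.boxPoints(cv2.minAreaRect(p))
    e=max([b[1]-b[0],b[2]-b[1]],key=np.linalg.norm)
    print(n,b.mean(0).round(4),[round(float(np.linalg.norm(x)),4) for x in(b[1]-b[0],b[2]-b[1])],np.degrees(np.arctan2(e[1],e[0]))%180)
m('disc',300,192,348,240);m('bar',203,195,240,252);m('ring',400,60,440,105)
E
```

```text
disc [ 0.5531 -0.363 ] [0.0383, 0.0375] 135.24043
bar [ 0.4364 -0.3723] [0.0184, 0.0498] 80.76141
ring [ 0.6501 -0.2266] [0.0304, 0.0321] 0.23572072
```

```bash
python3 -m crank '[{"x":0.2,"y":-0.3,"z":-4,"wx":0,"wy":0,"wz":0},{"x":0.2,"y":-0.3,"z":-8,"wx":0,"wy":0,"wz":0},{"x":0.2,"y":-0.3,"z":-12,"wx":0,"wy":0,"wz":0},{"x":0.2,"y":-0.3,"z":-15,"wx":0,"wy":0,"wz":0},{"x":0.2,"y":-0.3,"z":-17,"wx":0,"wy":0,"wz":0},{"x":0.2,"y":-0.3,"z":-18.5,"wx":0,"wy":0,"wz":0},{"x":0.2,"y":-0.3,"z":-19.2,"wx":0,"wy":0,"wz":0},{"x":0.2,"y":-0.3,"z":-19.3,"wx":0,"wy":0,"wz":0}]'
python3 -m crank '[{"x":0,"y":0,"z":0,"wx":0,"wy":0,"wz":0},{"x":0,"y":0,"z":0,"wx":0,"wy":0,"wz":0},{"x":0,"y":0,"z":0,"wx":0,"wy":0,"wz":0},{"x":0,"y":0,"z":0,"wx":0,"wy":0,"wz":0},{"x":0,"y":0,"z":0,"wx":0,"wy":0,"wz":0},{"x":0,"y":0,"z":1,"wx":0,"wy":0,"wz":0},{"x":0,"y":0,"z":4,"wx":0,"wy":0,"wz":0},{"x":0,"y":0,"z":8,"wx":0,"wy":0,"wz":0}]' 6.5
```

```text
time_s: 14.4
ee_pos: [0.554, -0.3639, 0.0895]
eef_rot: [0.706, 0.708, 0.0, 0.0]
ft_force: [-1.0, 0.6, 0.0]
opening: 0.0374
gripper_force: 20.0
time_s: 15.4
ee_pos: [0.5532, -0.3633, 0.1695]
eef_rot: [0.706, 0.708, -0.0, -0.001]
ft_force: [-1.0, -0.6, 1.1]
opening: 0.0648
gripper_force: 0.0
```

```bash
python3 -m crank '[{"x":0,"y":0,"z":4,"wx":0,"wy":0,"wz":0},{"x":-2,"y":4,"z":5,"wx":0,"wy":0,"wz":1},{"x":-4,"y":9,"z":5,"wx":0,"wy":0,"wz":2},{"x":-6,"y":14,"z":5,"wx":0,"wy":0,"wz":3},{"x":-8,"y":19,"z":5,"wx":0,"wy":0,"wz":4},{"x":-10,"y":24,"z":5,"wx":0,"wy":0,"wz":5},{"x":-11.9,"y":27.1,"z":5,"wx":0,"wy":0,"wz":5},{"x":-11.9,"y":27.1,"z":5,"wx":0,"wy":0,"wz":5}]' 4.5 15
python3 - <<'E'
from h import *
d=shot('wrist','w5')
b=d['frame'][...,::-1]
cv2.imwrite('pics/w5c.png',cv2.resize(b[120:330,200:460],None,fx=2.5,fy=2.5))
E
```

```text
time_s: 16.4
ee_pos: [0.4339, -0.091, 0.2198]
eef_rot: [0.673, 0.739, 0.0, 0.0]
ft_force: [0.4, -0.7, 0.4]
opening: 0.0451
gripper_force: 0.0
```

View pics/w5c.png

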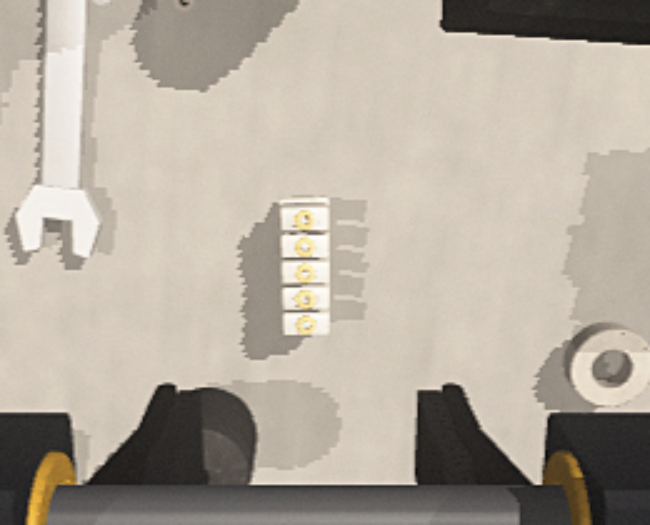

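The terminal's middle brass is at full-frame (322,229) and the row is aligned with the gripper.

```bash
python3 - <<'E'
from h import *
d=load('w5')
for u,v in((321.6,207.2),(322,228.8),(322.4,249.6),(410+34,267)):print(ray(d,u,v,.019)[:2].round(4))
print('bearing',ray(d,200+610/2.5,120+367/2.5,.01)[:2])
E
python3 -m crank '[{"x":0,"y":0,"z":-3,"wx":0,"wy":0,"wz":0},{"x":0,"y":0,"z":-6,"wx":0,"wy":0,"wz":0},{"x":0,"y":0,"z":-8,"wx":0,"wy":0,"wz":0},{"x":0,"y":0,"z":-10,"wx":0,"wy":0,"wz":0},{"x":0,"y":0,"z":-10,"wx":0,"wy":0,"wz":0},{"x":0,"y":0,"z":-10,"wx":0,"wy":0,"wz":0},{"x":0,"y":0,"z":-10,"wx":0,"wy":0,"wz":0},{"x":0,"y":0,"z":-10,"wx":0,"wy":0,"wz":0}]'
```

```text
[ 0.4317 -0.0703]
[ 0.4339 -0.0898]
[ 0.4361 -0.1092]
[ 0.5499 -0.1156]
bearing [ 0.55358198 -0.11850224]
time_s: 17.45
ee_pos: [0.4353, -0.093, 0.1201]
eef_rot: [0.674, 0.738, 0.0, 0.001]
ft_force: [-0.1, 1.2, 0.1]
opening: 0.0449
gripper_force: 0.0
```

```bash
python3 -m crank '[{"x":0,"y":0.1,"z":-1,"wx":0,"wy":0,"wz":1},{"x":0,"y":0.1,"z":-2.5,"wx":0,"wy":0,"wz":1},{"x":0,"y":0.1,"z":-3.5,"wx":0,"wy":0,"wz":1},{"x":0,"y":0.1,"z":-4.2,"wx":0,"wy":0,"wz":1},{"x":0,"y":0.1,"z":-4.5,"wx":0,"wy":0,"wz":1},{"x":0,"y":0.1,"z":-4.5,"wx":0,"wy":0,"wz":1},{"x":0,"y":0.1,"z":-4.5,"wx":0,"wy":0,"wz":1},{"x":0,"y":0.1,"z":-4.5,"wx":0,"wy":0,"wz":1}]'
python3 -m crank '[{"x":0,"y":0,"z":0,"wx":0,"wy":0,"wz":0},{"x":0,"y":0,"z":0,"wx":0,"wy":0,"wz":0},{"x":0,"y":0,"z":0,"wx":0,"wy":0,"wz":0},{"x":0,"y":0,"z":0,"wx":0,"wy":0,"wz":0},{"x":0,"y":0,"z":0,"wx":0,"wy":0,"wz":0},{"x":0,"y":0,"z":0,"wx":0,"wy":0,"wz":0},{"x":0,"y":0,"z":0,"wx":0,"wy":0,"wz":0},{"x":0,"y":0,"z":2,"wx":0,"wy":0,"wz":0}]' 1 15
```

```text
time_s: 18.45
ee_pos: [0.435, -0.0919, 0.0746]
eef_rot: [0.668, 0.744, 0.0, 0.0]
ft_force: [0.3, 0.2, -0.4]
opening: 0.0449
gripper_force: 0.0
time_s: 19.45
ee_pos: [0.4334, -0.0912, 0.0931]
eef_rot: [0.668, 0.744, -0.001, -0.002]
ft_force: [-0.2, 0.2, 0.5]
opening: 0.0174
gripper_force: 15.0
```

```bash
python3 -m crank '[{"x":0,"y":0,"z":4,"wx":0,"wy":0,"wz":0},{"x":0,"y":-4,"z":8,"wx":0,"wy":0,"wz":-2},{"x":0,"y":-9,"z":9,"wx":0,"wy":0,"wz":-5},{"x":0,"y":-14,"z":9,"wx":0,"wy":0,"wz":-9},{"x":0,"y":-19,"z":9,"wx":0,"wy":0,"wz":-13},{"x":0,"y":-24,"z":9,"wx":0,"wy":0,"wz":-15.4},{"x":0.2,"y":-27,"z":9,"wx":0,"wy":0,"wz":-15.4},{"x":0.2,"y":-28,"z":9,"wx":0,"wy":0,"wz":-15.4}]'
python3 -m crank '[{"x":0,"y":0,"z":-2,"wx":0,"wy":0,"wz":0},{"x":0,"y":0,"z":-4,"wx":0,"wy":0,"wz":0},{"x":0,"y":0,"z":-6,"wx":0,"wy":0,"wz":0},{"x":0,"y":0,"z":-7,"wx":0,"wy":0,"wz":0},{"x":0,"y":0,"z":-8,"wx":0,"wy":0,"wz":0},{"x":0,"y":0,"z":-8,"wx":0,"wy":0,"wz":0},{"x":0,"y":0,"z":-8,"wx":0,"wy":0,"wz":0},{"x":0,"y":0,"z":-8,"wx":0,"wy":0,"wz":0}]'
```

```text
time_s: 20.45
ee_pos: [0.4365, -0.3733, 0.184]
eef_rot: [0.762, 0.647, -0.0, -0.0]
ft_force: [0.2, -0.3, -0.5]
opening: 0.018
gripper_force: 15.0
time_s: 21.45
ee_pos: [0.4371, -0.3722, 0.105]
eef_rot: [0.762, 0.648, 0.0, 0.001]
ft_force: [-0.1, -0.2, -0.2]
opening: 0.0179
gripper_force: 15.0
```

```bash
python3 -m crank '[{"x":0,"y":0,"z":-1,"wx":0,"wy":0,"wz":0},{"x":0,"y":0,"z":-1.6,"wx":0,"wy":0,"wz":0},{"x":0,"y":0,"z":-2,"wx":0,"wy":0,"wz":0},{"x":0,"y":0,"z":-2.3,"wx":0,"wy":0,"wz":0},{"x":0,"y":0,"z":-2.4,"wx":0,"wy":0,"wz":0},{"x":0,"y":0,"z":-2.4,"wx":0,"wy":0,"wz":0},{"x":0,"y":0,"z":-2.4,"wx":0,"wy":0,"wz":0},{"x":0,"y":0,"z":-2.4,"wx":0,"wy":0,"wz":0}]'
python3 -m crank '[{"x":0,"y":0,"z":0,"wx":0,"wy":0,"wz":0},{"x":0,"y":0,"z":0,"wx":0,"wy":0,"wz":0},{"x":0,"y":0,"z":0,"wx":0,"wy":0,"wz":0},{"x":0,"y":0,"z":0,"wx":0,"wy":0,"wz":0},{"x":0,"y":0,"z":0,"wx":0,"wy":0,"wz":0},{"x":0,"y":0,"z":1,"wx":0,"wy":0,"wz":0},{"x":0,"y":0,"z":4,"wx":0,"wy":0,"wz":0},{"x":0,"y":0,"z":9,"wx":0,"wy":0,"wz":0}]' 4.5
```

```text
time_s: 22.45
ee_pos: [0.4368, -0.3718, 0.0803]
eef_rot: [0.762, 0.648, -0.0, 0.0]
ft_force: [-0.0, 0.2, -0.2]
opening: 0.0175
gripper_force: 15.0
time_s: 23.45
ee_pos: [0.4358, -0.3708, 0.1699]
eef_rot: [0.762, 0.648, -0.0, -0.002]
ft_force: [0.5, -0.2, 0.5]
opening: 0.0448
gripper_force: 0.0
```

```bash
python3 -m crank '[{"x":0,"y":0,"z":3,"wx":0,"wy":0,"wz":-5},{"x":2,"y":4,"z":4,"wx":0,"wy":0,"wz":-10},{"x":4,"y":9,"z":4,"wx":0,"wy":0,"wz":-15},{"x":6.5,"y":14,"z":4,"wx":0,"wy":0,"wz":-20},{"x":9,"y":19,"z":4,"wx":0,"wy":0,"wz":-26},{"x":11,"y":23.5,"z":4,"wx":0,"wy":0,"wz":-31},{"x":11.8,"y":25.2,"z":4,"wx":0,"wy":0,"wz":-36},{"x":11.8,"y":25.2,"z":4,"wx":0,"wy":0,"wz":-36}]' 5 15
python3 -m crank '[{"x":0,"y":0,"z":-3,"wx":0,"wy":0,"wz":0},{"x":0,"y":0,"z":-6,"wx":0,"wy":0,"wz":0},{"x":0,"y":0,"z":-8,"wx":0,"wy":0,"wz":0},{"x":0,"y":0,"z":-10,"wx":0,"wy":0,"wz":0},{"x":0,"y":0,"z":-10,"wx":0,"wy":0,"wz":0},{"x":0,"y":0,"z":-10,"wx":0,"wy":0,"wz":0},{"x":0,"y":0,"z":-10,"wx":0,"wy":0,"wz":0},{"x":0,"y":0,"z":-10,"wx":0,"wy":0,"wz":0}]'
```

```text
time_s: 24.45
ee_pos: [0.5553, -0.1185, 0.2109]
eef_rot: [0.924, 0.383, 0.0, 0.0]
ft_force: [-0.2, -1.1, -0.1]
opening: 0.0502
gripper_force: 0.0
time_s: 25.45
ee_pos: [0.5553, -0.1199, 0.1111]
eef_rot: [0.925, 0.381, 0.001, 0.001]
ft_force: [0.5, 0.0, 0.0]
opening: 0.05
gripper_force: 0.0
```

```bash
python3 -m crank '[{"x":-0.1,"y":0.1,"z":-1,"wx":0,"wy":0,"wz":0},{"x":-0.1,"y":0.1,"z":-2,"wx":0,"wy":0,"wz":0},{"x":-0.1,"y":0.1,"z":-3,"wx":0,"wy":0,"wz":0},{"x":-0.1,"y":0.1,"z":-3.6,"wx":0,"wy":0,"wz":0},{"x":-0.1,"y":0.1,"z":-3.8,"wx":0,"wy":0,"wz":0},{"x":-0.1,"y":0.1,"z":-3.8,"wx":0,"wy":0,"wz":0},{"x":-0.1,"y":0.1,"z":-3.8,"wx":0,"wy":0,"wz":0},{"x":-0.1,"y":0.1,"z":-3.8,"wx":0,"wy":0,"wz":0}]'
python3 -m crank '[{"x":0,"y":0,"z":0,"wx":0,"wy":0,"wz":0},{"x":0,"y":0,"z":0,"wx":0,"wy":0,"wz":0},{"x":0,"y":0,"z":0,"wx":0,"wy":0,"wz":0},{"x":0,"y":0,"z":0,"wx":0,"wy":0,"wz":0},{"x":0,"y":0,"z":0,"wx":0,"wy":0,"wz":0},{"x":0,"y":0,"z":0,"wx":0,"wy":0,"wz":0},{"x":0,"y":0,"z":0,"wx":0,"wy":0,"wz":0},{"x":0,"y":0,"z":2,"wx":0,"wy":0,"wz":0}]' 2 15
```

```text
time_s: 26.45
ee_pos: [0.554, -0.1188, 0.0726]
eef_rot: [0.925, 0.381, 0.0, 0.0]
ft_force: [0.2, -0.2, 0.3]
opening: 0.05
gripper_force: 0.0
time_s: 27.45
ee_pos: [0.5523, -0.1182, 0.0912]
eef_rot: [0.925, 0.381, -0.002, -0.001]
ft_force: [-1.5, -0.3, 0.3]
opening: 0.0304
gripper_force: 15.0
```

```bash
python3 -m crank '[{"x":0,"y":0,"z":3,"wx":0,"wy":0,"wz":0},{"x":1,"y":-1,"z":6,"wx":0,"wy":0,"wz":0},{"x":3,"y":-3.5,"z":7,"wx":0,"wy":0,"wz":0},{"x":5,"y":-6,"z":7,"wx":0,"wy":0,"wz":0},{"x":7.5,"y":-8.5,"z":7,"wx":0,"wy":0,"wz":0},{"x":9.2,"y":-10.3,"z":7,"wx":0,"wy":0,"wz":0},{"x":9.7,"y":-10.8,"z":7,"wx":0,"wy":0,"wz":0},{"x":9.7,"y":-10.8,"z":7,"wx":0,"wy":0,"wz":0}]'
python3 - <<'E'
from h import *
d=shot('wrist','w6')
E
```

```text
time_s: 28.45
ee_pos: [0.6506, -0.2266, 0.1627]
eef_rot: [0.925, 0.381, 0.0, -0.0]
ft_force: [0.3, 0.1, 0.1]
opening: 0.0306
gripper_force: 15.0
```

View pics/w6.png

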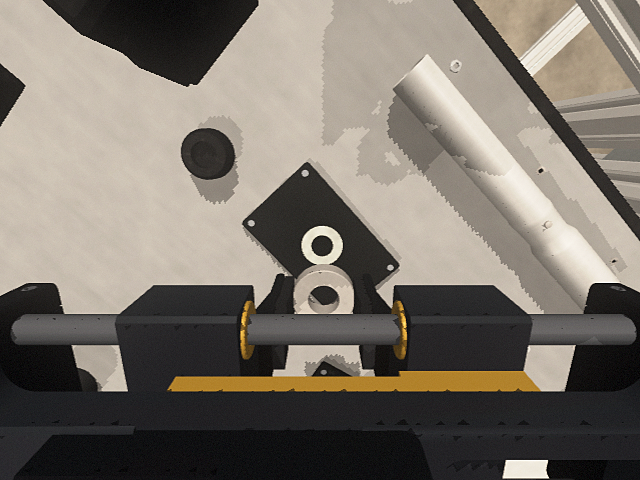

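The bearing is held at (323,290), in line with the ring outline at (322,245).

```bash
python3 - <<'E'
from h import *
print(ray(load('w6'),322,245,.006))
E
python3 -m crank '[{"x":0,"y":0,"z":-2,"wx":0,"wy":0,"wz":0},{"x":0,"y":0,"z":-4,"wx":0,"wy":0,"wz":0},{"x":0,"y":0,"z":-5.5,"wx":0,"wy":0,"wz":0},{"x":0,"y":0,"z":-7,"wx":0,"wy":0,"wz":0},{"x":0,"y":0,"z":-7.8,"wx":0,"wy":0,"wz":0},{"x":0,"y":0,"z":-8.2,"wx":0,"wy":0,"wz":0},{"x":0,"y":0,"z":-8.3,"wx":0,"wy":0,"wz":0},{"x":0,"y":0,"z":-8.3,"wx":0,"wy":0,"wz":0}]'
python3 -m crank '[{"x":0,"y":0,"z":0,"wx":0,"wy":0,"wz":0},{"x":0,"y":0,"z":0,"wx":0,"wy":0,"wz":0},{"x":0,"y":0,"z":0,"wx":0,"wy":0,"wz":0},{"x":0,"y":0,"z":0,"wx":0,"wy":0,"wz":0},{"x":0,"y":0,"z":0,"wx":0,"wy":0,"wz":0},{"x":0,"y":0,"z":1,"wx":0,"wy":0,"wz":0},{"x":0,"y":0,"z":4,"wx":0,"wy":0,"wz":0},{"x":0,"y":0,"z":9,"wx":0,"wy":0,"wz":0}]' 5
```

```text
[ 0.6511833  -0.22634186  0.006     ]
time_s: 29.5
ee_pos: [0.6511, -0.2269, 0.0799]
eef_rot: [0.925, 0.381, 0.0, 0.0]
ft_force: [-0.2, 0.6, -0.8]
opening: 0.0307
gripper_force: 15.0
time_s: 30.5
ee_pos: [0.6495, -0.2262, 0.1684]
eef_rot: [0.925, 0.381, -0.001, -0.002]
ft_force: [0.8, -1.4, 0.2]
opening: 0.0499
gripper_force: 0.0
```

```bash
python3 -m crank '[{"x":-2,"y":1,"z":4,"wx":0,"wy":0,"wz":5},{"x":-6,"y":2,"z":8,"wx":0,"wy":0,"wz":12},{"x":-10,"y":4,"z":10,"wx":0,"wy":0,"wz":20},{"x":-14,"y":6,"z":10,"wx":0,"wy":0,"wz":28},{"x":-16,"y":8,"z":10,"wx":0,"wy":0,"wz":36},{"x":-16,"y":10,"z":10,"wx":0,"wy":0,"wz":42},{"x":-16,"y":10,"z":10,"wx":0,"wy":0,"wz":45},{"x":-16,"y":10,"z":10,"wx":0,"wy":0,"wz":45}]'
python3 - <<'E'
from h import *
a=shot('wrist','w7')['frame'];t=shot('top','t7')['frame']
h=np.zeros((600,800,3),np.uint8);h[:300,:400]=cv2.resize(a,(400,300));h[:300,400:]=cv2.resize(t[175:325,310:510],(400,300),interpolation=3);h[300:,:400]=cv2.resize(t[270:370,90:223],(400,300),interpolation=3)
h[300:,400:]=cv2.resize(a[150:330,170:410],(400,300))
cv2.imwrite('pics/c7.png',h[...,::-1])
E
```

```text
time_s: 31.5
ee_pos: [0.4909, -0.1266, 0.2701]
eef_rot: [0.708, 0.706, 0.0, 0.001]
ft_force: [-0.9, 0.7, -0.0]
opening: 0.0499
gripper_force: 0.0
```

View pics/c7.png

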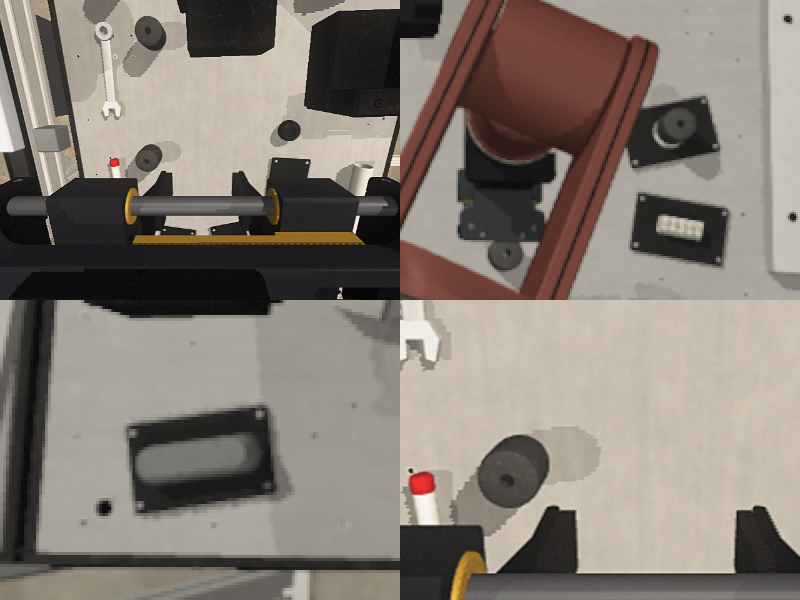

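The terminal and clip look right. The roller at about (450,237) top-view shows a white crescent beside it, so it is displaced. I'm measuring it, with the arm brought over it for a wrist view.

```bash
python3 - <<'E'
from h import *
d=load('t7')
print('roller',ray(d,450,237,.048)[:2], 'disc top0', ray(load('top0'),444,241,.006)[:2])
E
python3 -m crank '[{"x":0,"y":-3,"z":1,"wx":0,"wy":0,"wz":0},{"x":1,"y":-7,"z":1,"wx":0,"wy":0,"wz":0},{"x":2,"y":-11,"z":1,"wx":0,"wy":0,"wz":0},{"x":4,"y":-15,"z":1,"wx":0,"wy":0,"wz":0},{"x":6,"y":-20,"z":1,"wx":0,"wy":0,"wz":0},{"x":6.2,"y":-23.5,"z":1,"wx":0,"wy":0,"wz":0},{"x":6.2,"y":-23.5,"z":1,"wx":0,"wy":0,"wz":0},{"x":6.2,"y":-23.5,"z":1,"wx":0,"wy":0,"wz":0}]' 8
python3 - <<'E'
from h import *
d=shot('wrist','w8')
cv2.imwrite('pics/w8c.png',cv2.resize(d['frame'][0:300,80:480,::-1],(800,600)))
E
```

```text
roller [ 0.55041834 -0.36210218] disc top0 [ 0.54835776 -0.35989575]
time_s: 32.6
ee_pos: [0.5525, -0.3615, 0.2788]
eef_rot: [0.709, 0.705, 0.0, -0.001]
ft_force: [0.3, 0.4, -0.8]
opening: 0.0799
gripper_force: 0.0
```

View pics/w8c.png

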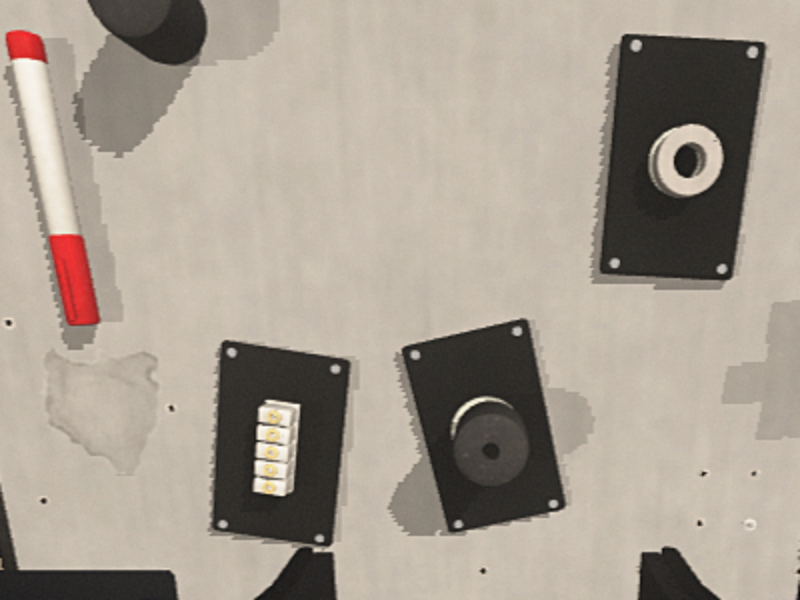

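The bearing and terminal are centred. The roller's top hole is at full-frame (325.5,225), and its pad screws average (323,214).

```bash
python3 - <<'E'
from h import *
d=load('w8')
F=lambda u,v,z:ray(d,80+u/2,v/2,z)[:2]
m=lambda L,z:np.mean([F(*p,z) for p in L],0)
pd=m([(415,355),(517,331),(458,524),(554,504)],.006)
pr=m([(636,46),(753,52),(614,263),(722,269)],.006);pb=m([(232,352),(335,369),(222,524),(319,538)],.006)
print('roller',F(491,450,.048)-pd,F(491.5,450,.0475),'pad',pd)
print('bearing',F(691,160,.016)-pr);print('term',F(275,453,.025)-pb)
E
```

```text
roller [ 0.00224863 -0.00030369] [ 0.55594408 -0.36378763] pad [ 0.55344613 -0.36336201]
bearing [ 0.00221609 -0.00077877]
term [0.00490757 0.00228078]
```

```bash
python3 - <<'E'
from h import *
d=load('w8');f=240/np.tan(np.radians(float(d['fovy']))/2)
g=cv2.cvtColor(d['frame'],cv2.COLOR_RGB2GRAY)
m=cv2.inRange(g[190:250,295:355],130,255)
n,l,s,c=cv2.connectedComponentsWithStats(m)
for i in range(1,n):
    if s[i,4]>12:
        q=np.argwhere(l==i)+[190,295]; p=np.array([ray(d,u,v,.006)[:2] for v,u in q]); r=p-[.55345,-.36336]
        print(s[i],r.mean(0).round(4)); ang=np.degrees(np.arctan2(r[:,1],r[:,0]))
        for a in range(0,360,30):
            k=np.abs((ang-a+180)%360-180)<15
            if k.any(): print(a,(np.linalg.norm(r[k],axis=1).min()*1e3).round(1),(np.linalg.norm(r[k],axis=1).max()*1e3).round(1))
print(g[195:215,322]); print(g[212,300:325])
E
```

```text
[56  0  4 18 49] [0.0324 0.0213]
30 35.1 43.8
[11  8 27 19 80] [-0.0087  0.0133]
60 18.3 19.7
90 17.6 19.8
120 17.3 19.9
150 17.3 20.1
180 18.0 19.5
[ 0 46  4 14 36] [-0.031  -0.0326]
210 39.3 44.8
240 43.2 50.1
[ 41  42  35 141 236 165  29  49  50  50  51  47  68  83  84  78  79  76
  75  72]
[ 45  45  41  41  36  72 138 153 103  32  38  46  64  75  71  73  73  71
  69  75  74  77  76  82  78]
```

```bash
python3 -c "
from bench import bot
print(bot.close_job())"
```

```text
the job is handed in; nothing more can be done
None
```

I handed the job in at about 33 s with all four parts released on their own pads. By camera, the roller is about 3 mm, the bearing about 2 mm and the terminal block about 5 mm off centre. The clip was checked only by eye and covers its outline, boss at the circle's end. The hand-in returned no verdict.

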